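# Make the bench scale ready: nest the kidney tray and its insert

### The arm

A 7-joint arm with a two-finger parallel gripper is mounted at the origin on a cart in front of the work surface, level with it; the furniture and walls round the work are solid. World frame = base frame: x ahead of the robot, y to its left, z up, the work surface at z = 0. Lengths are in m, angles in rad, forces in N, time in s.
With the tool pointing down it reaches from about 0.375 to 0.925 m from the base axis. Payload 3.1 kg.
Tool frame: the origin (TCP) lies at the very end of the fingers, on their centre line; the grasp point (between the pads) lies 19 mm behind it (arm.grasp_offset is the z of the grasp point in the tool frame, in m); z points along the fingers, y is the direction in which the jaws open and shut (so a half turn about z gives the same grasp; the last joint's range is limited). The gripper opens to 85 mm and grips with 20 to 120 N. Pads are 22 mm wide; open, the fingers measure 114 mm over their backs; the gripper's body (76 mm by 85 mm) begins 54 mm behind the grasp point. The pads swing forward as they close: fully open they stand 13 mm farther back than shut.
Start: joints at [-1.259, 0.383, 0.044, 1.598, -0.018, 1.161, -0.05], TCP at [0.259, 0.596, 0.231] pointing down, gripper open.
Joint ranges: [-2.61, 2.61], [-0.41, 2.15], [-1.48, 1.57], [0, 2.5], [-1.57, 4.71], [0.05, 1.97], [-2.85, 2.85]. Speed limits (rad/s): [2.79, 2.79, 3.14, 3.14, 3.14, 3.14, 3.14].

### API

Orientations are given as [roll, pitch, yaw] about the fixed x, y, z axes, in that order (R = Rz(yaw) Ry(pitch) Rx(roll)).
In Python, from rig import arm gives the robot as it stands.
- The arm moves only by the shell command python3 -m jog 'ROWS'. ROWS is JSON, a list of rows, each an object with "claw": the finger opening in mm, from 0 to 85.4; "linear": the shift along the tool's x, y, z in mm, a list of three; "turn": the turn, a rotation vector about the tool's x, y, z in degrees, a list of three. A call has 1 to 10 rows; each row shifts and turns the commanded pose from where the row before left it, along the tool's axes as they then stand; what a row does not reach is not made up. A row lasts 1/8 s, in which the tool goes at most 62.5 mm and 10.7 degrees, less where a joint would pass 70% of its speed; a pose out of reach is approached as far as the arm can. A call with a gripper value outside its range is refused whole. The fingers move at their own pace and stop on an object; the grip force is fixed at half the most. Time passes only in rows, so rows that do not move let the fingers close. It gives the time, the measured TCP pose, the force and the opening at its end, in the units of the state.
- arm.state(): the state, without advancing time (a new reading comes with each control period).
- arm.camera(name): name is "scene" or "top" or "wrist"; returns a dict with "image" (384x512x3 uint8, red, green, blue), "K" (3x3 intrinsics, pixels), "world_to_cam" (4x4, takes a point from world to camera coordinates). Camera axes: x right, y down, z forward; pixel columns grow to the right and rows downward; lengths in m; the calibration is good to about 2 mm. A picture is of the moment at which its call begins. There is no depth.
- arm.close_job(): hands the job in, once; it reports no verdict.
The state is a dict: "clock": time; "qpos": joint angles; "qd": joint speeds; "tau": joint torques, N m; "tcp_pos": TCP position; "tcp_rot": TCP orientation; "wrist_force": force on the tool from outside, world axes, zero at the start; "moment": the same for the moment, N m; "finger_gap": opening from 0.0 (shut) to 1.0 (fully open).
Only numpy, scipy, OpenCV 4.12 (cv2) and the standard library are available. Lean on these libraries where they do the work, as an engineer would, in place of code of your own. Each camera call takes 0.05 s, during which the arm holds its last target.

### The job

Make the bench scale ready for the next two-part mix. The steel kidney tray lies askew on the scale's blue pan: without lifting it off the pan, turn it round until the outlines match and it drops fully home. Then take the white divided insert by its grip, turn it the same way round as the tray, lower it gently into the tray until it sits fully home, and let go; leave the tins and the check weights where they stand.

Things in the scene. Friction and masses are not known exactly. Their poses are not given: they have to be found in the camera images.
- scale: fixed bench scale: grey base, aluminium platform 200 x 140 mm, top 42 mm up, with a blue kidney-shaped pan bolted on: 26 mm high (rim 68 mm above the table), 188 x 105 mm over the rim, wall 3 mm. Origin under its middle on the table, z up. Its x runs along the pan's long axis; +y is the bulging (convex) side, -y the hollow side
- pan (a point): point on the pan's inner floor, 46 mm above the table, straight above the scale's origin: the tray's origin comes to lie here when home. Axes as the scale's
- tray: loose steel kidney tray 188 x 106 mm, 38 mm high, 0.17-0.35 kg, no grip; floor 3 mm, walls 2.5 mm, flare 19 degrees; round ends centred at x +-54, y -13 mm, there 50 mm wide inside at the floor. Origin mid underside; x along its length, +y bulging side. Starts flat on the pan's rim, 0.45-0.9 rad counter-clockwise from home. Home: axes as the scale's, origin at pan, 22 mm lower, 2.5 mm play
- insert: loose white plastic kidney insert 183 x 100 mm, 42 mm high, 0.10-0.20 kg, a web across its middle splits it in two cups and rises as a grip to 74 mm. Stands on the table. Origin mid underside (close to its centre of mass); x along its length, +y its bulging side. Home in the tray: axes as the tray's, origin 3 mm above the tray's origin, 2.5 mm play all round; it fits only this way round
- insert_grip (a point): middle of the insert's grip: body y +5 mm, 60 mm above its underside. The grip is 12 mm thick along the insert's x and 50 mm long along its y, from 38 to 74 mm above the underside; 45 mm free either side of it, down to the floor (3 mm)
- tin_white: bystander: white sample tin 68 mm wide, 72 mm high, behind the scale; origin under its middle
- tin_blue: bystander: blue sample tin 59 mm wide, 56 mm high, behind the scale; origin under its middle
- weight_big: bystander: grey check weight 42 mm wide, 66 mm high, at the right; origin under its middle
- weight_mid: bystander: brass-coloured check weight 31 mm wide, 49 mm high, at the right; origin under its middle
- weight_small: bystander: brass-coloured check weight 24 mm wide, 39 mm high, at the right; origin under its middle

How it is judged:
By the outcome, as a careful person would: the job done as asked, in the order asked, and still so for the second after the job is handed in, with the robot touching nothing.
It also fails if it takes over 54 s, if anything falls off the work surface, if the arm or the gripper's body presses on something with over 40 N, if the wrist force passes 120 N, or if a joint passes its speed limit or range.

## Working session

There is one attempt and no reset: what is moved stays moved. The work goes in short steps, Python scripts to look and compute and a shell command to move; the robot and the scene stay as the last step left them, time stands still between calls to the robot, and variables do not carry over. Pictures are saved under pics/ and viewed, and the job is handed in when it is done.

```bash
ls; mkdir -p pics; python3 - <<'E'
from rig import arm
import cv2
print(arm.state(), arm.grasp_offset)
for n in ["scene","top","wrist"]:
    c=arm.camera(n); cv2.imwrite(f"pics/{n}0.png",c["image"][:,:,::-1]); print(n,c["K"].tolist(),c["world_to_cam"].round(4).tolist())
E
```

```text
pics
{'clock': 0.0, 'qpos': array([-1.25881542,  0.38383332,  0.04385078,  1.59962244, -0.01789922,
        1.16120028, -0.04987451]), 'qd': array([-1.41586109e-04,  1.78305967e-04, -3.23473126e-03, -9.37101772e-04,
        8.02333446e-05, -1.12421556e-03, -1.56274589e-03]), 'tau': array([-1.70464145e-04, -4.33457708e+01,  1.02436792e+00, -2.49511421e+01,
        1.05257818e-02,  1.12804072e-02,  6.69952968e-06]), 'tcp_pos': array([0.25859706, 0.59529101, 0.22986607]), 'tcp_rot': array([-3.13892623e+00,  1.50340929e-04,  2.73190111e+00]), 'wrist_force': array([-0.16104166, -0.18312296, -0.28732778]), 'moment': array([ 0.0055914 , -0.01587376, -0.0104278 ]), 'finger_gap': 1.0002555080964324} -0.0187
scene [[453.4369504179014, 0.0, 250.43883875281307], [0.0, 453.4369504179014, 188.82422149182347], [0.0, 0.0, 1.0]] [[0.8425, -0.5386, 0.0031, -0.4626], [-0.4168, -0.6556, -0.6297, 0.2845], [0.3412, 0.5293, -0.7768, 1.0767], [0.0, 0.0, 0.0, 1.0]]
top [[430.916969247691, 0.0, 262.51887675699123], [0.0, 430.916969247691, 191.0825887308921], [0.0, 0.0, 1.0]] [[-0.0069, -0.9999, 0.0155, 0.0067], [-0.9934, 0.0051, -0.1147, 0.5703], [0.1146, -0.0162, -0.9933, 1.4577], [0.0, 0.0, 0.0, 1.0]]
wrist [[335.53374408648193, 0.0, 251.54846210805997], [0.0, 335.53374408648193, 191.37597510212257], [0.0, 0.0, 1.0]] [[0.3992, 0.9169, -0.0023, -0.6483], [0.869, -0.3775, 0.3197, -0.0422], [0.2923, -0.1296, -0.9475, 0.3797], [0.0, 0.0, 0.0, 1.0]]
```

View pics/scene0.png

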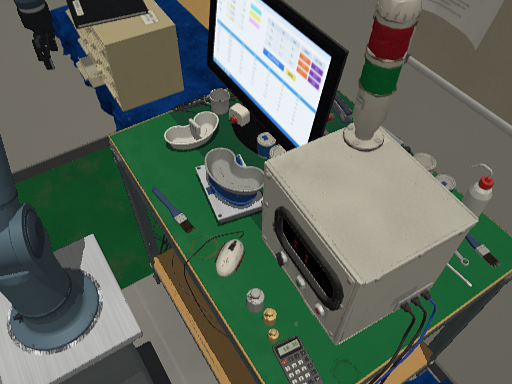

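View pics/top0.png

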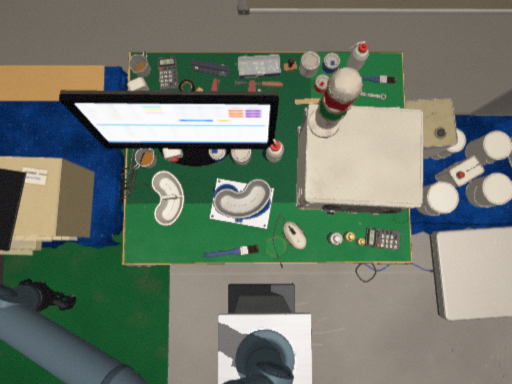

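Top view: the tray is on the scale at about (240,200), the insert at about (168,198), and the weights near (348,240). The tins are behind the scale at about (215-275,152). I'll enlarge it.

```bash
python3 - <<'E'
import cv2
a=cv2.imread("pics/top0.png")[160:235,140:285]; cv2.imwrite("pics/t0c.png",cv2.resize(a,None,fx=5.5,fy=5.5,interpolation=cv2.INTER_CUBIC))
a=cv2.imread("pics/scene0.png")[80:225,155:305]; cv2.imwrite("pics/s0c.png",cv2.resize(a,None,fx=4,fy=4,interpolation=cv2.INTER_CUBIC))
E
```

```text
(no output)
```

View pics/t0c.png

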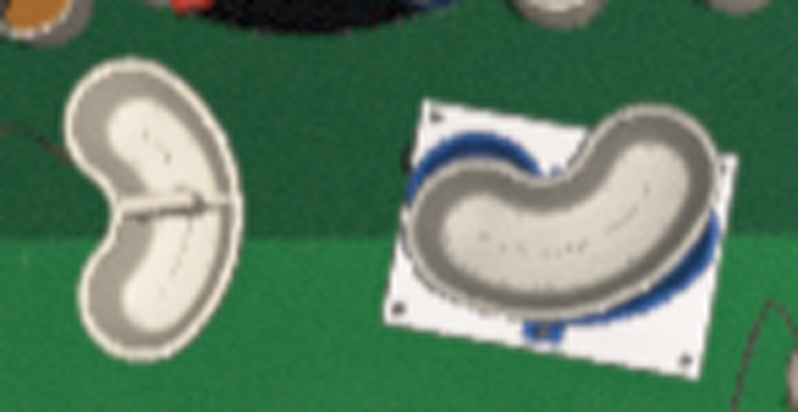

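View pics/s0c.png

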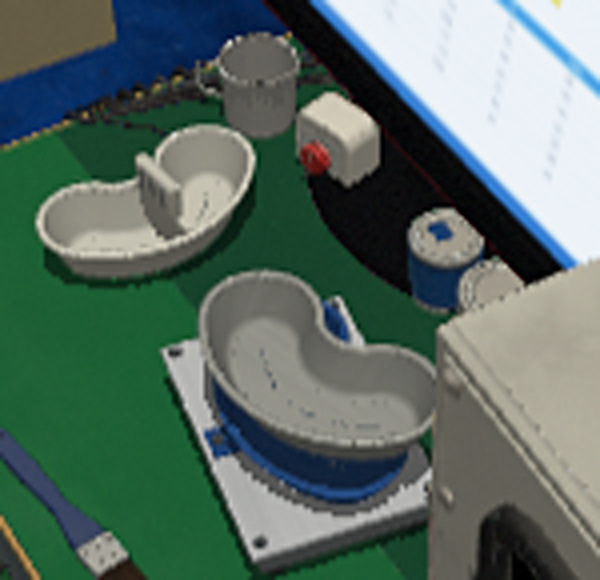

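View pics/wrist0.png

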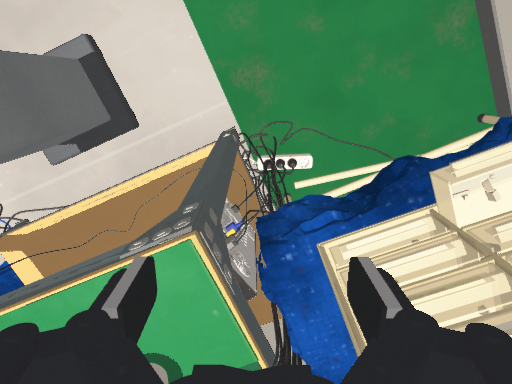

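Both kidney outlines are clear. The tray hollow points up and left, so the pan x axis is roughly world +Y. The insert hollow points toward world +Y. I'll fit poses from outline points I read off the crop.

```bash
cat > h.py <<'E'
import numpy as np, cv2
from scipy.optimize import least_squares
from scipy.spatial.transform import Rotation as R
def ray(c,px,z):
    px=np.atleast_2d(px).astype(float); K=c["K"]; T=c["world_to_cam"]
    d=np.c_[(px-[K[0,2],K[1,2]])/[K[0,0],K[1,1]],np.ones(len(px))]
    Rt=T[:3,:3].T; o=-Rt@T[:3,3]; d=d@Rt.T
    return (o+d*((z-o[2])/d[:,2])[:,None])[:,:2]
def sdf(p,r,H):   # p body pts (m): kidney with end radius r, overall y extent H; ends + bulge
    e=.054; cy=-.013; top=cy-r+H
    # bulge arc centre (0,c): e^2+(c-cy)^2=(top-c-r)^2
    c=(e*e+cy*cy-(top-r)**2)/(2*(cy-(top-r))); Rb=top-c
    q=p-[0,c]; ex=np.array([np.sign(p[:,0])*e,np.full(len(p),cy)]).T
    ang=np.arctan2(abs(q[:,0]),q[:,1]); lim=np.arctan2(e,cy-c)
    return np.where((ang<lim)&(q[:,1]>0),np.hypot(*q.T)-Rb,np.hypot(*(p-ex).T)-r)
def fit(W,r,H,x0):
    def f(v):
        a=v[2];M=np.array([[np.cos(a),-np.sin(a)],[np.sin(a),np.cos(a)]])
        return sdf((W-v[:2])@M,r,H)
    s=least_squares(f,x0,loss="soft_l1",f_scale=.003); return s.x,s.fun
def delta(st,dw):  # world shift (m) -> tool mm
    return (R.from_euler("xyz",st["tcp_rot"]).inv().apply(dw)*1000).round(1)
def proj(c,P):
    P=np.atleast_2d(P); q=(c["world_to_cam"]@np.c_[P,np.ones(len(P))].T)[:3]; q=c["K"]@q; return (q[:2]/q[2]).T
def outline(v,r,H,n=200):  # ends + bulge outline in world xy
    e=.054;cy=-.013;top=cy-r+H;c=(e*e+cy*cy-(top-r)**2)/(2*(cy-(top-r)));Rb=top-c
    l=np.arctan2(e,cy-c);t=np.linspace(-l,l,60);B=np.c_[Rb*np.sin(t),c+Rb*np.cos(t)]
    u=np.linspace(l,np.pi+.4,60);E=np.c_[e+r*np.sin(u),cy+r*np.cos(u)]
    P=np.r_[(E*[-1,1])[::-1],B,E];a=v[2]
    return P@np.array([[np.cos(a),np.sin(a)],[-np.sin(a),np.cos(a)]])+v[:2]
E
python3 - <<'E'
from h import *; from rig import arm
c=arm.camera("top")
cv=lambda L:(np.array(L)+.5)/5.5-.5+[140,160]
w=ray(c,cv([(427,99),(737,155),(697,380),(386,322)]),.042)
print(w.round(4),w.mean(0).round(4)); TL,TR,BR,BL=w
print("sides",np.linalg.norm(TL-TR),np.linalg.norm(BL-BR),np.linalg.norm(TL-BL),np.linalg.norm(TR-BR)); d=TL-TR+BL-BR; e=TL-BL+TR-BR
print("yaw",np.arctan2(d[1],d[0]),np.arctan2(e[1],e[0])+np.pi/2)
tr=cv([(650,103),(600,122),(700,135),(718,185),(700,235),(650,285),(600,308),(540,318),(490,308),(440,278),(412,240),(413,200),(440,168),(480,157)])
x,f=fit(ray(c,tr,.106),.040,.106,[.5,.05,2.0]);print("tray",x.round(4),(f*1000).round(1), x[:2])
i=cv([(130,57),(85,82),(68,120),(170,70),(205,105),(230,150),(240,200),(233,250),(210,300),(180,345),(140,360),(100,342),(80,300),(90,260)])
x,f=fit(ray(c,i,.042),.0375,.100,[.5,.2,3.1]);print("insert",x.round(4),(f*1000).round(1))
E
```

```text
[[ 0.6168  0.1591]
 [ 0.5805 -0.0347]
 [ 0.4404 -0.0086]
 [ 0.4774  0.1838]] [0.5288 0.0749]
sides 0.19723450206834833 0.19588782401225427 0.14156572647950347 0.1425661620723595
yaw 1.3831404322499283 1.3911066490217867
tray [0.5332 0.0678 1.8425] [ 4.1  4.8 -1.8  0.2  2.5  2.3  1.5  2.4  1.1 -1.9 -0.5  1.   0.9  1. ] [0.53321632 0.06784155]
insert [0.5513 0.3259 3.2104] [ 2.5  1.2  2.7  1.4  1.   1.4  1.4  0.2 -0.9  3.2  4.2  1.8  0.4  0.5]
```

```bash
python3 - <<'E'
from h import *; from rig import arm
s=arm.state(); print(delta(s,np.array([.515,.07,.30])-s["tcp_pos"]))
c=arm.camera("scene"); im=c["image"][:,:,::-1].copy(); t=arm.camera("top"); it=t["image"][:,:,::-1].copy()
def dr(c,im,v,r,H,z,S):
    im=cv2.resize(im,None,fx=S,fy=S,interpolation=cv2.INTER_CUBIC);o=outline(v,r,H)
    cv2.polylines(im,[((proj(c,np.c_[o,np.full(len(o),z)])+.5)*S).astype(int)],False,(0,0,255),1);return im
a=dr(c,im,[.5332,.0678,1.8425],.04,.106,.106,4)[400:880,750:1100];b=dr(t,it,[.5332,.0678,1.8425],.04,.106,.106,4)[680:950,780:1180]
h=480;cv2.imwrite("pics/ov.png",np.hstack([a[:270],b]));cv2.imwrite("pics/ov.png",np.hstack([a,np.vstack([b,np.zeros((210,400,3),np.uint8)])]))
E
```

```text
[-444.5 -380.2  -68.9]
```

View pics/ov.png

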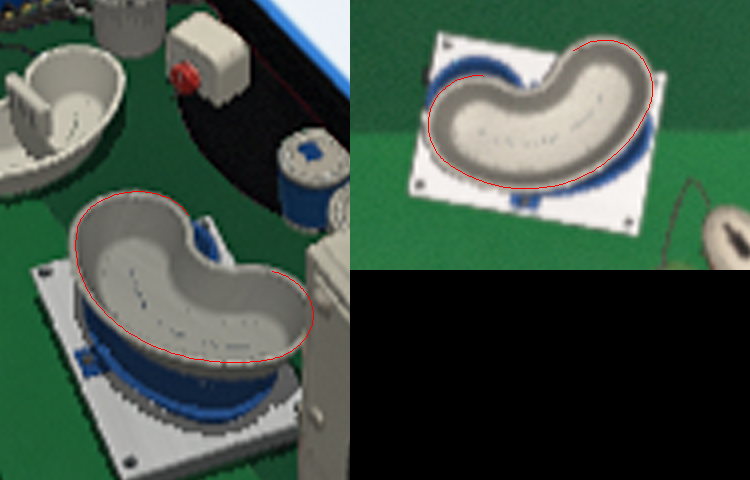

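The overlay matches the tray rim to within a few mm in both views, with slight rotation and offset errors. I'll go over the tray and refine with the wrist camera.

```bash
python3 -m jog '[{"claw":85,"linear":[-44.5,-38,-6.9],"turn":[0,0,0]},{"claw":85,"linear":[-44.5,-38,-6.9],"turn":[0,0,0]},{"claw":85,"linear":[-44.5,-38,-6.9],"turn":[0,0,0]},{"claw":85,"linear":[-44.5,-38,-6.9],"turn":[0,0,0]},{"claw":85,"linear":[-44.5,-38,-6.9],"turn":[0,0,0]},{"claw":85,"linear":[-44.5,-38,-6.9],"turn":[0,0,0]},{"claw":85,"linear":[-44.5,-38,-6.9],"turn":[0,0,0]},{"claw":85,"linear":[-44.5,-38,-6.9],"turn":[0,0,0]},{"claw":85,"linear":[-44.5,-38,-6.9],"turn":[0,0,0]},{"claw":85,"linear":[-44.5,-38,-6.9],"turn":[0,0,0]}]'; python3 -m jog '[{"claw":85,"linear":[0,0,0],"turn":[0,0,-10]},{"claw":85,"linear":[0,0,0],"turn":[0,0,-10]},{"claw":85,"linear":[0,0,0],"turn":[0,0,-10]},{"claw":85,"linear":[0,0,0],"turn":[0,0,-9]},{"claw":85,"linear":[0,0,0],"turn":[0,0,0]},{"claw":85,"linear":[0,0,0],"turn":[0,0,0]}]'; python3 - <<'E'
from rig import arm
import cv2
print(arm.state())
for n in ["top","wrist"]:
    c=arm.camera(n); cv2.imwrite(f"pics/{n}1.png",c["image"][:,:,::-1])
im=cv2.imread("pics/wrist1.png");cv2.imwrite("pics/wrist1b.png",cv2.resize(im,(800,600)))
E
```

```text
clock: 1.55
tcp_pos: [0.5163, 0.0686, 0.3008]
tcp_rot: [3.141, 0.001, 2.732]
wrist_force: [0.5, -0.0, 0.3]
finger_gap: 0.996
clock: 2.3
tcp_pos: [0.5157, 0.0704, 0.3003]
tcp_rot: [3.142, 0.0, -2.873]
wrist_force: [-0.2, 0.2, 0.2]
finger_gap: 0.999
{'clock': 2.3, 'qpos': array([-0.62365149,  0.0731667 ,  0.43259657,  1.84103224, -0.0325568 ,
        1.23425661,  1.65820808]), 'qd': array([-0.00180945,  0.00136453, -0.00044691,  0.00116748,  0.00144111,
       -0.0007293 ,  0.0107486 ]), 'tau': array([ 2.06167856e-02, -2.62187862e+01,  8.98761023e-01, -2.57068473e+01,
        1.06283624e-02,  1.58694595e-03, -3.82308775e-03]), 'tcp_pos': array([0.51568692, 0.070361  , 0.30028999]), 'tcp_rot': array([ 3.14151576e+00,  2.75947361e-05, -2.87286091e+00]), 'wrist_force': array([-0.16727166,  0.23097519,  0.22363888]), 'moment': array([ 0.01743683, -0.03021987,  0.02079746]), 'finger_gap': 0.999262969801216}
```

View pics/wrist1b.png

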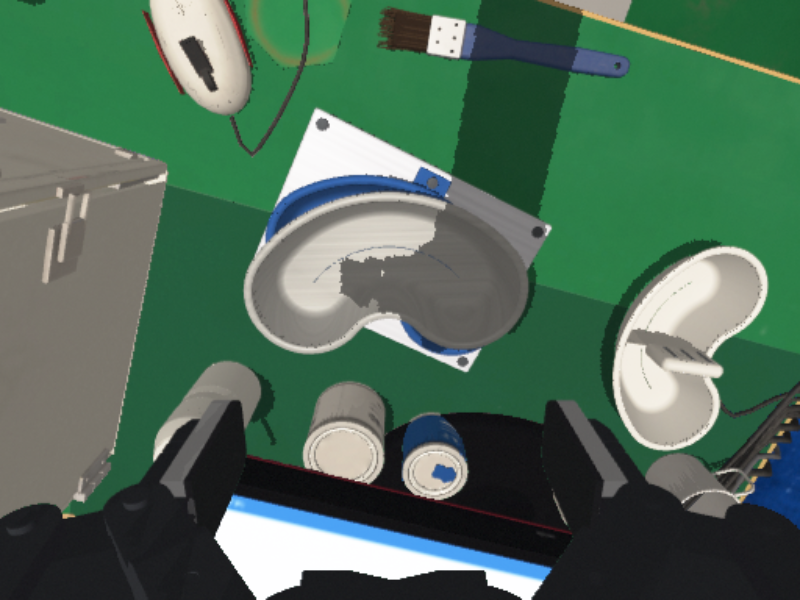

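View pics/top1.png

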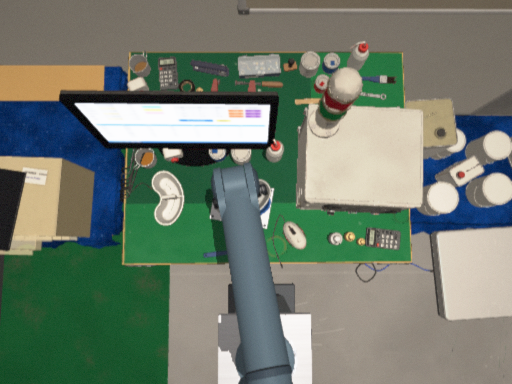

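```bash
python3 - <<'E'
import cv2
im=cv2.imread("pics/wrist1.png")
cv2.imwrite("pics/w1t.png",cv2.resize(im[60:245,150:360],None,fx=3.8,fy=3.2*3.8/3.2*0.8,interpolation=cv2.INTER_CUBIC) if 0 else cv2.resize(im[65:245,150:360],None,fx=3.3,fy=3.3,interpolation=cv2.INTER_CUBIC))
cv2.imwrite("pics/w1i.png",cv2.resize(im[150:295,380:500],None,fx=4,fy=4,interpolation=cv2.INTER_CUBIC))
E
```

```text
(no output)
```

View pics/w1t.png

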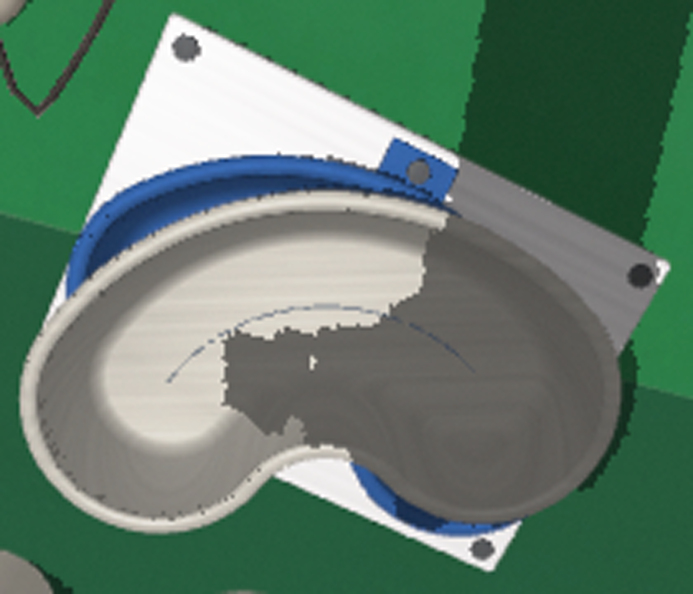

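View pics/w1i.png

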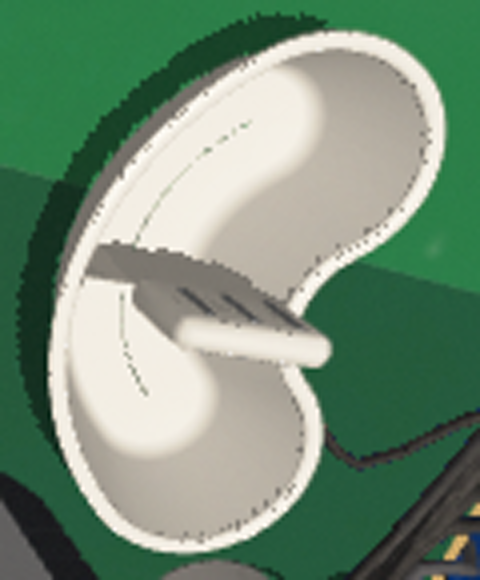

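```bash
python3 - <<'E'
from h import *; from rig import arm
c=arm.camera("wrist")
t=(np.array([(20,395),(28,350),(50,310),(110,262),(170,230),(250,200),(340,190),(420,203),(480,223),(545,262),(595,312),(618,360),(621,395),(605,460),(570,500),(520,520),(155,533),(90,505),(45,460),(205,520)])+.5)/3.3-.5+[150,65]
x,f=fit(ray(c,t,.106),.040,.106,[.53,.07,1.85]);print("tray",x.round(4),(f*1000).round(1))
p=(np.array([(69,290),(75,262),(95,222),(130,186),(185,164),(270,155),(340,160)])+.5)/3.3-.5+[150,65]
x,f=fit(ray(c,p,.068),.040,.105,[.53,.07,1.39]);print("pan",x.round(4),(f*1000).round(1))
k=(np.array([(172,14),(668,265),(492,571)])+.5)/3.3-.5+[150,65]
w=ray(c,k,.042);A,B,D=w;d=B-A;e=B-D;print("scale",((A+D)/2).round(4),np.linalg.norm(d),np.linalg.norm(e),np.arctan2(d[1],d[0]),np.arctan2(-e[0]*-1,-e[1]*1), np.arctan2(e[1],e[0])-np.pi/2)
i=(np.array([(340,30),(395,45),(435,85),(446,130),(430,190),(400,228),(350,262),(322,450),(290,510),(240,540),(180,552),(120,530),(85,490),(62,430),(50,370),(55,300),(75,220),(115,150),(170,95),(235,55),(285,37)])+.5)/4-.5+[380,150]
x,f=fit(ray(c,i,.042),.0375,.100,[.55,.33,3.2]);print("insert",x.round(4),(f*1000).round(1))
E
```

```text
tray [0.5307 0.069  1.8584] [ 2.9  3.1  3.8  1.4 -0.   0.6  1.2  1.   1.6  1.9  1.6  0.8  0.5  2.3
  3.5  2.8  4.2  1.2  0.9  2. ]
pan [0.5246 0.0755 1.4158] [ 0.9 -0.4 -1.1  0.5  0.7 -0.4  0.1]
scale [0.5281 0.076 ] 0.1964148941415007 0.136586967130849 1.3867055472916343 -1.7452896258843449 1.3963030277054482
insert [0.5503 0.3179 3.3948] [ 1.   7.3 13.4 16.9 18.5 17.7 15.1  2.3  4.2  3.8  4.4  3.2  2.  -1.4
 -2.4 -3.5 -2.2 -1.9 -3.2 -5.5 -4. ]
```

The tray is at (0.531, 0.069) with yaw 1.858, and the pan at (0.528, 0.076) with yaw 1.388, so it needs about -27°. The insert fit is poor and needs redoing later. My plan is to lower the open fingers inside the tray, one near each end, and turn about the tool axis.

```bash
python3 - <<'E'
from h import *; from rig import arm
s=arm.state(); print(delta(s,np.array([.542,.0725,.12])-s["tcp_pos"]))
E
```

```text
[-25.9  -5.  180.2]
```

```bash
python3 -m jog '[{"claw":85,"linear":[-13,-2.5,45],"turn":[0,0,-1]},{"claw":85,"linear":[-13,-2.5,45],"turn":[0,0,0]},{"claw":85,"linear":[0,0,45],"turn":[0,0,0]},{"claw":85,"linear":[0,0,45],"turn":[0,0,0]},{"claw":85,"linear":[0,0,0],"turn":[0,0,0]}]'; python3 - <<'E'
from rig import arm
import cv2,numpy as np
w=arm.camera("wrist")["image"][:,:,::-1];s=arm.camera("scene")["image"][:,:,::-1]
cv2.imwrite("pics/ws2.png",np.hstack([cv2.resize(w,(400,300)),cv2.resize(s[100:250,150:350],(400,300),interpolation=cv2.INTER_CUBIC)]))
E
```

```text
clock: 3.08
tcp_pos: [0.5383, 0.0722, 0.1166]
tcp_rot: [-3.142, -0.01, -2.854]
wrist_force: [-0.5, 0.3, 0.5]
finger_gap: 1.001
```

View pics/ws2.png

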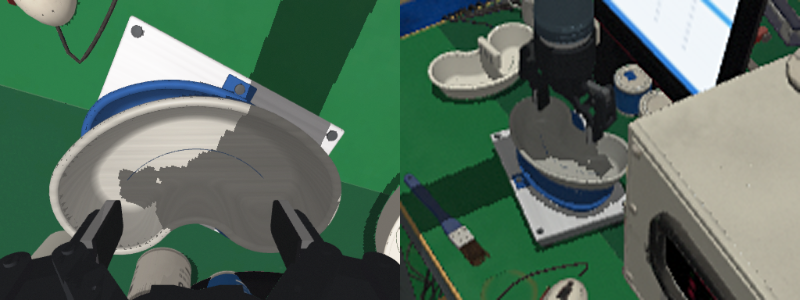

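```bash
python3 - <<'E'
from h import *; from rig import arm
c=arm.camera("wrist");s=arm.state();Rm=R.from_euler("xyz",s["tcp_rot"]).as_matrix();print(s["tcp_pos"],s["tcp_rot"])
im=cv2.resize(c["image"][:,:,::-1],(800,600),interpolation=cv2.INTER_CUBIC)
for h,col in((0,(0,0,255)),(-.013,(255,0,0))):
    for y in(-.0425,.0425):
        P=np.array([[x,y+dy,h] for x,dy in((-.011,0),(.011,0),(.011,np.sign(y)*.0145),(-.011,np.sign(y)*.0145))])@Rm.T+s["tcp_pos"]
        cv2.polylines(im,[((proj(c,P)+.5)*1.5625).astype(int)],True,col,1)
cv2.imwrite("pics/w3.png",im)
E
```

```text
[0.54383023 0.07296087 0.12223289] [-3.14137968  0.00342188 -2.85351323]
```

View pics/w3.png

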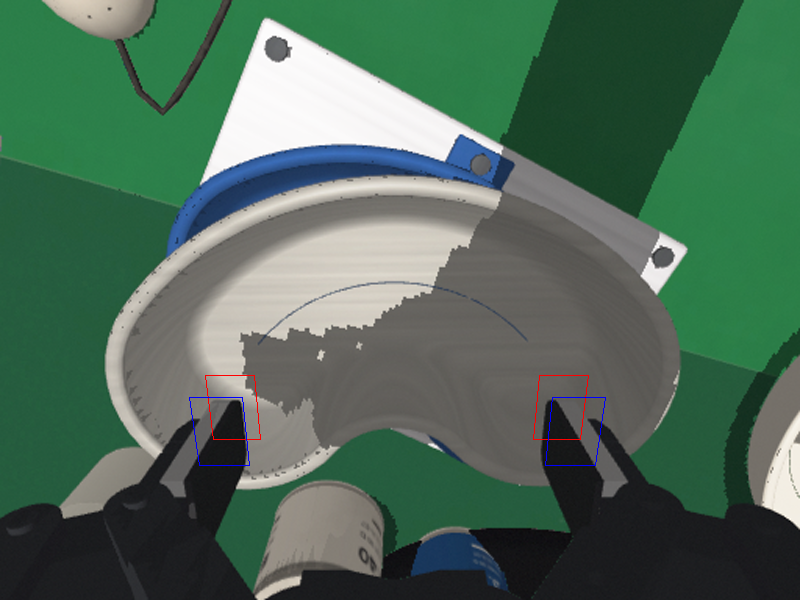

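The blue boxes (tips 13 mm behind the TCP when open) match the real fingertips. The tips sit inside the rim outline, so I'll descend to about 10 mm above the tray floor.

```bash
python3 -m jog '[{"claw":85,"linear":[1,0,18],"turn":[0,0,0]},{"claw":85,"linear":[1,0,18],"turn":[0,0,0]},{"claw":85,"linear":[0,0,12],"turn":[0,0,0]},{"claw":85,"linear":[0,0,6],"turn":[0,0,0]},{"claw":85,"linear":[0,0,0],"turn":[0,0,0]}]'; python3 - <<'E'
from rig import arm
import cv2,numpy as np
w=arm.camera("wrist")["image"][:,:,::-1]
cv2.imwrite("pics/w4.png",cv2.resize(w,(600,450)))
s=arm.state();print(s["tcp_pos"],s["wrist_force"],s["tcp_rot"])
E
```

```text
clock: 3.85
tcp_pos: [0.5397, 0.072, 0.0656]
tcp_rot: [-3.141, -0.001, -2.853]
wrist_force: [0.2, -0.2, 0.1]
finger_gap: 0.994
[0.54023602 0.07210031 0.06609067] [0.11947338 0.67405484 0.49070751] [-3.14147196e+00 -2.82496251e-04 -2.85333363e+00]
```

View pics/w4.png

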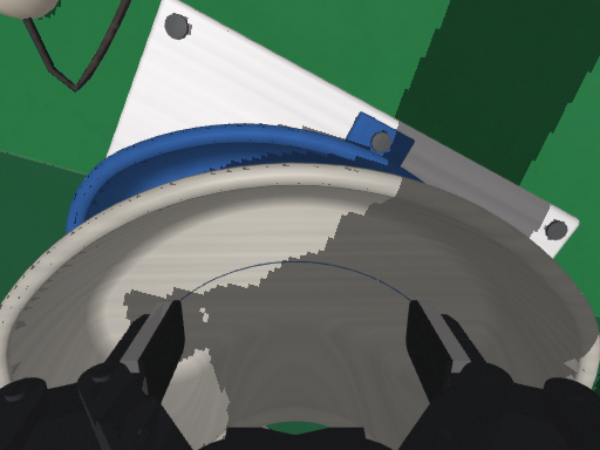

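```bash
python3 -m jog '[{"claw":85,"linear":[0,0,0],"turn":[0,0,6]},{"claw":85,"linear":[0,0,0],"turn":[0,0,5]},{"claw":85,"linear":[0,0,0],"turn":[0,0,4]},{"claw":85,"linear":[0,0,0],"turn":[0,0,4]},{"claw":85,"linear":[0,0,0],"turn":[0,0,4]},{"claw":85,"linear":[0,0,0],"turn":[0,0,4]},{"claw":85,"linear":[0,0,0],"turn":[0,0,3]},{"claw":85,"linear":[0,0,0],"turn":[0,0,0]}]'; python3 - <<'E'
from rig import arm
import cv2,numpy as np
w=arm.camera("wrist")["image"][:,:,::-1];s=arm.camera("scene")["image"][:,:,::-1]
cv2.imwrite("pics/ws5.png",np.hstack([cv2.resize(w,(400,300)),cv2.resize(s[100:250,150:350],(400,300),interpolation=cv2.INTER_CUBIC)]))
s=arm.state();print(s["tcp_pos"],s["wrist_force"],s["moment"],s["tcp_rot"])
E
```

```text
clock: 4.9
tcp_pos: [0.5407, 0.0724, 0.0669]
tcp_rot: [3.141, 0.001, 2.907]
wrist_force: [-0.7, -0.6, -0.1]
finger_gap: 0.992
[0.54064528 0.07232249 0.06670798] [0.23949795 0.3917624  1.14645949] [ 0.0736504  -0.04408459  0.01853771] [3.14107831e+00 8.84392078e-04 2.90734733e+00]
```

View pics/ws5.png

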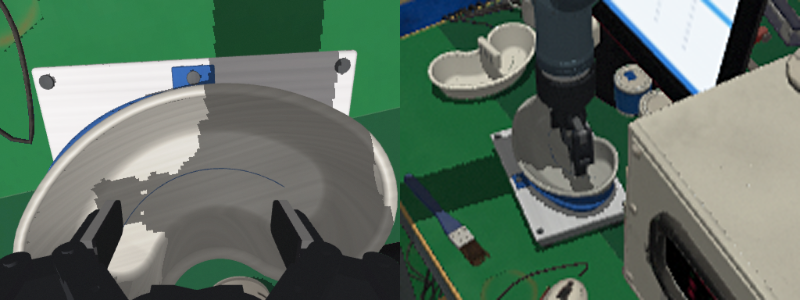

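```bash
python3 -m jog '[{"claw":85,"linear":[0,0,0],"turn":[0,0,3]},{"claw":85,"linear":[0,0,0],"turn":[0,0,3]},{"claw":85,"linear":[0,0,0],"turn":[0,0,3]},{"claw":85,"linear":[0,0,0],"turn":[0,0,3]},{"claw":85,"linear":[0,0,0],"turn":[0,0,0]}]'; python3 - <<'E'
from rig import arm
import cv2,numpy as np
w=arm.camera("wrist")["image"][:,:,::-1];s=arm.camera("scene")["image"][:,:,::-1]
cv2.imwrite("pics/ws6.png",np.hstack([cv2.resize(w,(400,300)),cv2.resize(s[100:250,150:350],(400,300),interpolation=cv2.INTER_CUBIC)]))
s=arm.state();print(s["tcp_pos"],s["wrist_force"],s["moment"],s["tcp_rot"])
E
```

```text
clock: 5.62
tcp_pos: [0.5404, 0.0721, 0.0664]
tcp_rot: [3.141, 0.0, 2.698]
wrist_force: [0.4, -0.1, -0.0]
finger_gap: 0.993
[0.54032285 0.07213881 0.06637394] [ 0.62453684  0.15641341 -0.76401995] [-0.03310695  0.00735328  0.01055666] [3.14144836e+00 2.12925824e-04 2.69799710e+00]
```

View pics/ws6.png

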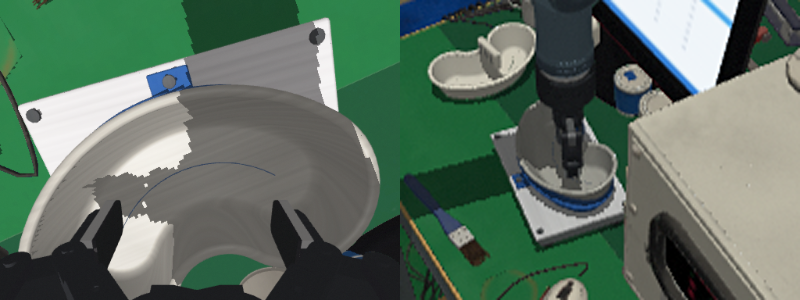

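```bash
python3 -m jog '[{"claw":85,"linear":[0,0,0],"turn":[0,0,2]},{"claw":85,"linear":[0,0,0],"turn":[0,0,2]},{"claw":85,"linear":[0,0,0],"turn":[0,0,2]},{"claw":85,"linear":[0,0,0],"turn":[0,0,0]}]'; python3 - <<'E'
from rig import arm
import cv2,numpy as np
w=arm.camera("wrist")["image"][:,:,::-1];s=arm.camera("scene")["image"][:,:,::-1]
cv2.imwrite("pics/ws7.png",np.hstack([cv2.resize(w,(400,300)),cv2.resize(s[130:220,190:310],(400,300),interpolation=cv2.INTER_CUBIC)]))
s=arm.state();print(s["tcp_pos"],s["wrist_force"],s["moment"],s["tcp_rot"])
E
```

```text
clock: 6.22
tcp_pos: [0.5403, 0.0721, 0.0662]
tcp_rot: [-3.141, 0.0, 2.592]
wrist_force: [1.4, -0.0, -1.0]
finger_gap: 1.001
[0.54043125 0.0719951  0.066353  ] [0.1112359  0.05305139 0.73679979] [ 1.59358854e-02  4.21317880e-05 -3.47734371e-02] [3.14155955e+00 6.01472959e-04 2.59215651e+00]
```

View pics/ws7.png

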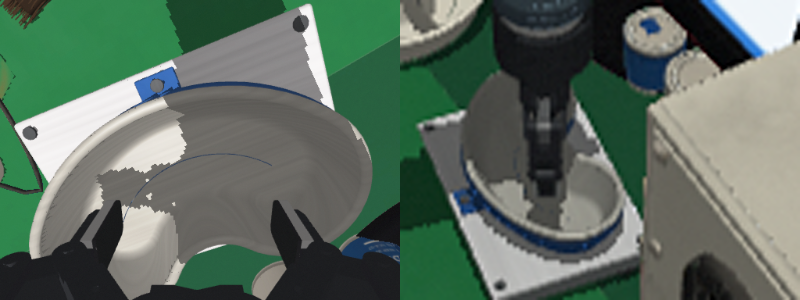

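The tray seems to have dropped into the pan, with only a thin strip of blue rim showing. I'll lift the fingers out and check.

```bash
python3 -m jog '[{"claw":85,"linear":[0,0,-40],"turn":[0,0,-2]},{"claw":85,"linear":[0,0,-60],"turn":[0,0,0]},{"claw":85,"linear":[0,0,-60],"turn":[0,0,0]},{"claw":85,"linear":[10,0,-60],"turn":[0,0,0]},{"claw":85,"linear":[0,0,0],"turn":[0,0,0]}]'; python3 - <<'E'
from rig import arm
import cv2,numpy as np
w=arm.camera("wrist")["image"][:,:,::-1];s=arm.camera("scene")["image"][:,:,::-1]
cv2.imwrite("pics/w8.png",w)
cv2.imwrite("pics/w8t.png",cv2.resize(w[50:250,140:380],None,fx=3.3,fy=3,interpolation=cv2.INTER_CUBIC) if 0 else cv2.resize(w[50:245,140:380],None,fx=3,fy=3,interpolation=cv2.INTER_CUBIC))
cv2.imwrite("pics/s8.png",cv2.resize(s[130:230,190:310],(600,500),interpolation=cv2.INTER_CUBIC))
s=arm.state();print(s["tcp_pos"],s["wrist_force"],s["tcp_rot"])
E
```

```text
clock: 6.95
tcp_pos: [0.5352, 0.0776, 0.2924]
tcp_rot: [3.131, 0.008, 2.627]
wrist_force: [0.2, -1.1, -0.4]
finger_gap: 0.995
[0.53178293 0.07709296 0.28699331] [ 0.38225162 -0.15468524 -0.70131708] [3.13958912e+00 7.90043092e-04 2.62711944e+00]
```

View pics/w8t.png

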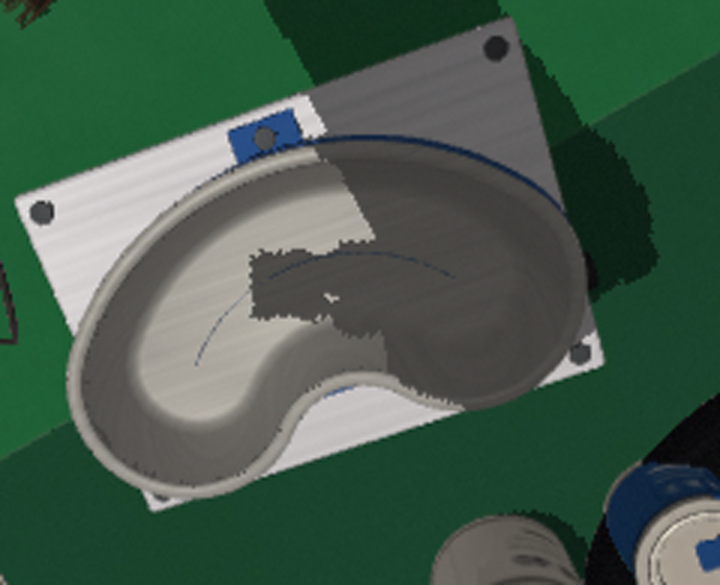

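View pics/s8.png

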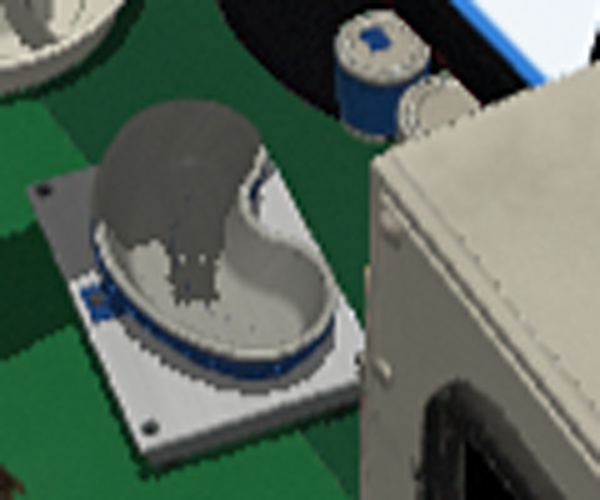

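```bash
python3 - <<'E'
from h import *; from rig import arm
c=arm.camera("wrist")
cv=lambda L:(np.array(L)+.5)/3-.5+[140,50]
t=cv([(68,380),(95,300),(150,225),(200,183),(250,160),(315,146),(390,146),(450,159),(520,190),(565,225),(585,275),(582,320),(550,370),(510,400),(465,410),(180,497),(120,475),(85,430)])
for z in(.08,.084,.09,.096,.106):
    x,f=fit(ray(c,t,z),.040,.106,[.53,.07,1.4]);print(z,"tray",x.round(4),(f*1000).round(1),f.mean())
k=ray(c,cv([(15,198),(512,17),(605,363),(150,511)]),.042);print(k.mean(0)); A,B,C,D=k
for d in(B-A,C-D):print(np.arctan2(d[1],d[0]),np.linalg.norm(d))
E
```

```text
0.08 tray [0.5225 0.0729 1.3631] [ 0.4 -0.2  0.7  2.   1.8  0.9  0.3 -0.2 -0.2  0.7  0.8  0.9 -0.1  0.8
  1.2  2.7  1.5 -0.8] 0.0007389715526589552
0.084 tray [0.522  0.0731 1.369 ] [-0.5 -0.7  0.3  1.6  1.4  0.5 -0.2 -0.7 -0.9 -0.2 -0.1  0.1 -0.9  0.3
  0.8  1.3 -0.  -2.2] -9.957606328873165e-06
0.09 tray [0.5211 0.0734 1.3756] [-2.  -1.7 -0.5  0.9  0.7 -0.1 -0.9 -1.5 -1.9 -1.4 -1.4 -1.2 -2.  -0.6
  0.1 -0.7 -2.3 -4.2] -0.0011470478241302322
0.096 tray [0.5204 0.0732 1.3909] [-3.4 -2.5 -1.   0.4  0.3 -0.6 -1.4 -2.2 -2.7 -2.3 -2.3 -2.1 -2.7 -1.3
 -0.4 -3.4 -5.2 -6.5] -0.0021849722461845826
0.106 tray [0.5201 0.0708 1.4642] [ -4.   -2.3  -0.6   0.9   0.7  -0.4  -1.6  -2.7  -4.   -3.1  -2.4  -1.7
  -2.1  -0.9  -0.5 -11.8 -12.9 -10.7] -0.0033366998516401866
[0.52135379 0.0753106 ]
1.3873095461762512 0.19426081050344066
1.388128802793171 0.19527119411954574
```

The fit is consistent with home: rim at z≈0.084, within about 2 mm and 1° of the platform in the same picture. I'll confirm it's down by lightly touching the floor of each lobe with the fingers shut. The floor should be at z≈0.049.

```bash
python3 - <<'E'
from h import *; from rig import arm
s=arm.state(); p=s["tcp_pos"];print(p,delta(s,np.array([.547,.1228,.06])-p),delta(s,np.array([.5275-.547,.0247-.1228,0])))
E
```

```text
[0.53088513 0.07689346 0.28553732] [  8.3  48.  225.5] [-31.3 -95.    0. ]
```

```bash
python3 -m jog '[{"claw":0,"linear":[4,24,30],"turn":[0,0,0]},{"claw":0,"linear":[4,24,50],"turn":[0,0,0]},{"claw":0,"linear":[0,0,60],"turn":[0,0,0]},{"claw":0,"linear":[0,0,50],"turn":[0,0,0]},{"claw":0,"linear":[0,0,25],"turn":[0,0,0]},{"claw":0,"linear":[0,0,8],"turn":[0,0,0]},{"claw":0,"linear":[0,0,0],"turn":[0,0,0]}]'; python3 -m jog '[{"claw":0,"linear":[0,0,5],"turn":[0,0,0]},{"claw":0,"linear":[0,0,3],"turn":[0,0,0]},{"claw":0,"linear":[0,0,0],"turn":[0,0,0]}]'
```

```text
clock: 7.98
tcp_pos: [0.5474, 0.1222, 0.0623]
tcp_rot: [-3.139, -0.001, 2.627]
wrist_force: [0.4, -0.1, 0.9]
finger_gap: -0.001
clock: 8.35
tcp_pos: [0.5484, 0.123, 0.0557]
tcp_rot: [3.141, 0.0, 2.627]
wrist_force: [-0.3, 0.2, 0.1]
finger_gap: 0.001
```

```bash
python3 -m jog '[{"claw":0,"linear":[0,0,2.5],"turn":[0,0,0]},{"claw":0,"linear":[0,0,2],"turn":[0,0,0]},{"claw":0,"linear":[0,0,0],"turn":[0,0,0]}]';python3 -m jog '[{"claw":0,"linear":[0,0,1.5],"turn":[0,0,0]},{"claw":0,"linear":[0,0,0],"turn":[0,0,0]}]'; python3 -m jog '[{"claw":0,"linear":[0,0,1.5],"turn":[0,0,0]},{"claw":0,"linear":[0,0,0],"turn":[0,0,0]}]'
```

```text
clock: 8.72
tcp_pos: [0.5479, 0.1228, 0.0506]
tcp_rot: [-3.141, -0.0, 2.627]
wrist_force: [0.3, -0.2, -1.0]
finger_gap: -0.007
clock: 8.98
tcp_pos: [0.5482, 0.1228, 0.0492]
tcp_rot: [-3.142, 0.0, 2.627]
wrist_force: [-0.4, 0.3, -0.0]
finger_gap: -0.002
clock: 9.22
tcp_pos: [0.5482, 0.1228, 0.0491]
tcp_rot: [3.141, -0.001, 2.627]
wrist_force: [-3.1, -0.6, 9.3]
finger_gap: -0.004
```

Contact at z=0.049, so the +x lobe is home. Now the other lobe.

```bash
python3 -m jog '[{"claw":0,"linear":[0,0,-55],"turn":[0,0,0]},{"claw":0,"linear":[-16,-47.5,0],"turn":[0,0,0]},{"claw":0,"linear":[-15.3,-47.5,0],"turn":[0,0,0]},{"claw":0,"linear":[0,0,20],"turn":[0,0,0]},{"claw":0,"linear":[0,0,22],"turn":[0,0,0]},{"claw":0,"linear":[0,0,7],"turn":[0,0,0]},{"claw":0,"linear":[0,0,0],"turn":[0,0,0]}]'; python3 -m jog '[{"claw":0,"linear":[0,0,3],"turn":[0,0,0]},{"claw":0,"linear":[0,0,1.5],"turn":[0,0,0]},{"claw":0,"linear":[0,0,0],"turn":[0,0,0]}]';python3 -m jog '[{"claw":0,"linear":[0,0,1.5],"turn":[0,0,0]},{"claw":0,"linear":[0,0,0],"turn":[0,0,0]}]'
```

```text
clock: 10.1
tcp_pos: [0.5283, 0.0247, 0.0535]
tcp_rot: [-3.141, -0.001, 2.627]
wrist_force: [0.0, -0.2, 0.4]
finger_gap: -0.0
clock: 10.48
tcp_pos: [0.5288, 0.0248, 0.0495]
tcp_rot: [3.141, 0.0, 2.627]
wrist_force: [0.3, -0.7, -0.7]
finger_gap: -0.002
clock: 10.72
tcp_pos: [0.529, 0.0248, 0.0491]
tcp_rot: [3.141, -0.001, 2.627]
wrist_force: [-2.5, -0.6, 9.9]
finger_gap: -0.004
```

The tray is home at both lobes (floor contact at 0.049 for each). Next is the insert.

```bash
python3 - <<'E'
from h import *; from rig import arm
s=arm.state(); p=s["tcp_pos"];print(p,delta(s,np.array([.535,.318,.28])-p))
E
```

```text
[0.52899091 0.02483896 0.04914818] [ 139.2  258.4 -230.5]
```

```bash
python3 -m jog '[{"claw":50,"linear":[0,0,-60],"turn":[0,0,0]},{"claw":50,"linear":[15,28,-50],"turn":[0,0,0]},{"claw":50,"linear":[28,52,-20],"turn":[0,0,0]},{"claw":50,"linear":[28,52,-20],"turn":[0,0,0]},{"claw":50,"linear":[28,52,-20],"turn":[0,0,0]},{"claw":50,"linear":[28,52,-30],"turn":[0,0,0]},{"claw":50,"linear":[12.2,22.4,-30],"turn":[0,0,0]},{"claw":50,"linear":[0,0,0],"turn":[0,0,10]},{"claw":50,"linear":[0,0,0],"turn":[0,0,10]},{"claw":50,"linear":[0,0,0],"turn":[0,0,10]}]'; python3 -m jog '[{"claw":50,"linear":[0,0,0],"turn":[0,0,10]},{"claw":50,"linear":[0,0,0],"turn":[0,0,10]},{"claw":50,"linear":[0,0,0],"turn":[0,0,7]},{"claw":50,"linear":[0,0,0],"turn":[0,0,0]},{"claw":50,"linear":[0,0,0],"turn":[0,0,0]}]'; python3 - <<'E'
from rig import arm
import cv2,numpy as np
w=arm.camera("wrist")["image"][:,:,::-1]
cv2.imwrite("pics/w9.png",cv2.resize(w,(800,600),interpolation=cv2.INTER_CUBIC))
s=arm.state();print(s["tcp_pos"],s["wrist_force"],s["tcp_rot"],s["qpos"])
E
```

```text
clock: 11.98
tcp_pos: [0.5344, 0.3148, 0.2761]
tcp_rot: [-3.142, -0.0, 2.098]
wrist_force: [0.1, -0.0, 0.7]
finger_gap: 0.585
clock: 12.6
tcp_pos: [0.5344, 0.3148, 0.276]
tcp_rot: [-3.141, -0.0, 1.634]
wrist_force: [0.2, 0.0, 0.5]
finger_gap: 0.585
[0.53448426 0.31480944 0.27606759] [-0.0121979   0.0944306   0.00992044] [-3.14150204e+00 -1.09104300e-04  1.63371155e+00] [-1.20572134  0.35925626  0.7694913   1.65132163 -0.26196989  1.2377094
 -0.31876949]
```

View pics/w9.png

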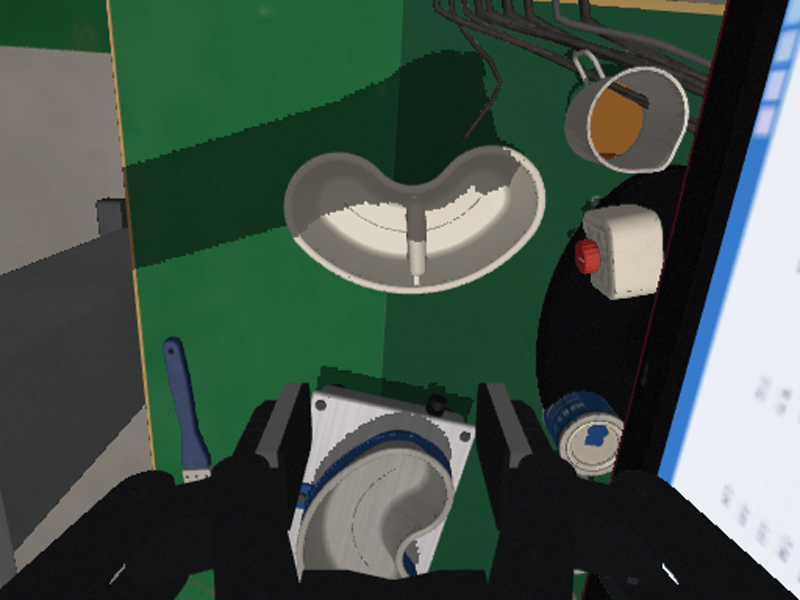

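```bash
python3 - <<'E'
from rig import arm
import cv2
w=arm.camera("wrist")["image"][:,:,::-1]
cv2.imwrite("pics/w10.png",cv2.resize(w[85:195,175:355],None,fx=4,fy=4,interpolation=cv2.INTER_CUBIC))
E
```

```text
(no output)
```

View pics/w10.png

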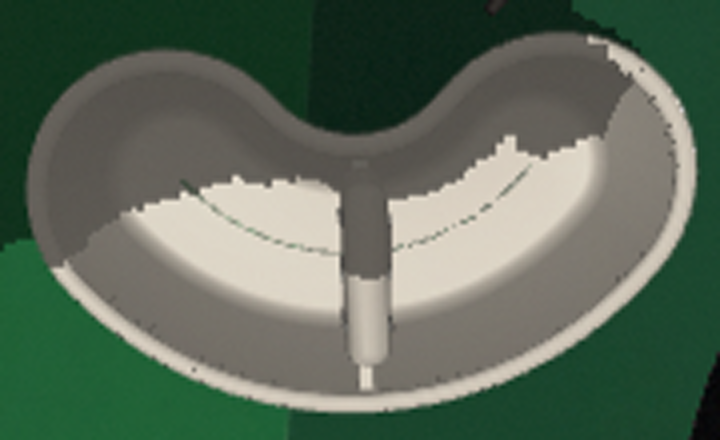

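```bash
python3 - <<'E'
from h import *; from rig import arm
c=arm.camera("wrist");s=arm.state()
cv=lambda L:(np.array(L)+.5)/4-.5+[175,85]
i=cv([(27,185),(38,130),(75,80),(130,54),(185,50),(50,262),(110,322),(180,367),(250,396),(330,411),(400,411),(470,396),(540,363),(610,316),(665,256),(695,190),(688,130),(660,80),(610,42),(545,31)])
x,f=fit(ray(c,i,.042),.0375,.100,[.55,.32,3.2]);print("insert",x.round(4),(f*1000).round(1))
g=ray(c,cv([(366,172),(370,365)]),.074);d=g[0]-g[1];print("grip",g,np.linalg.norm(d),np.arctan2(d[1],d[0])+np.pi/2)
a=x[2];G=x[:2]+.005*np.array([-np.sin(a),np.cos(a)]);print("grip pt from body",G, "tool yaw",a-np.pi/2)
print(s["tcp_pos"],delta(s,np.r_[G,.041]-s["tcp_pos"]))
E
```

```text
insert [0.5502 0.327  3.2302] [1.7 2.  2.2 1.9 2.3 1.3 0.9 1.1 1.7 2.2 2.8 2.7 1.5 1.4 0.5 1.7 1.3 1.8
 3.  4.2]
grip [[0.54833093 0.34957598]
 [0.55323849 0.29882445]] 0.050988250098702496 3.237990751158819
grip pt from body [0.55061106 0.32201394] tool yaw 1.6594308958204218
[0.53453046 0.31477452 0.27609389] [  6.2  16.5 235.1]
```

```bash
python3 -m jog '[{"claw":50,"linear":[7.5,16.3,50],"turn":[0,0,-1.7]},{"claw":50,"linear":[0,0,55],"turn":[0,0,0]},{"claw":50,"linear":[0,0,55],"turn":[0,0,0]},{"claw":50,"linear":[0,0,0],"turn":[0,0,0]}]'; python3 - <<'E'
from rig import arm
import cv2,numpy as np
w=arm.camera("wrist")["image"][:,:,::-1];s=arm.camera("scene")["image"][:,:,::-1]
cv2.imwrite("pics/w11.png",np.hstack([cv2.resize(w,(400,300)),cv2.resize(s[80:170,140:260],(400,300),interpolation=cv2.INTER_CUBIC)]))
s=arm.state();print(s["tcp_pos"],s["tcp_rot"])
E
```

```text
clock: 13.25
tcp_pos: [0.546, 0.3214, 0.1109]
tcp_rot: [-3.131, 0.006, 1.663]
wrist_force: [-0.7, 0.4, 0.7]
finger_gap: 0.58
[0.55118191 0.32342703 0.11718947] [ 3.14046710e+00 -1.21446257e-04  1.66202566e+00]
```

View pics/w11.png

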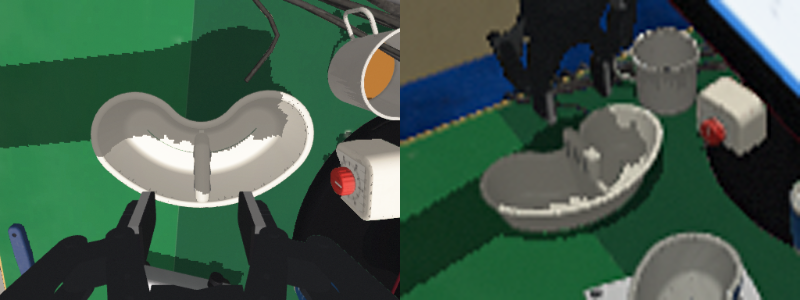

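The grip is centred between the fingers. I'll descend and close.

```bash
python3 -m jog '[{"claw":50,"linear":[0,0,30],"turn":[0,0,0]},{"claw":50,"linear":[0,0,30],"turn":[0,0,0]},{"claw":50,"linear":[0,0,15],"turn":[0,0,0]},{"claw":50,"linear":[0,0,0],"turn":[0,0,0]},{"claw":50,"linear":[0,0,0],"turn":[0,0,0]}]'; python3 -m jog '[{"claw":5,"linear":[0,0,0],"turn":[0,0,0]},{"claw":5,"linear":[0,0,0],"turn":[0,0,0]},{"claw":5,"linear":[0,0,0],"turn":[0,0,0]},{"claw":5,"linear":[0,0,0],"turn":[0,0,0]},{"claw":5,"linear":[0,0,0],"turn":[0,0,0]},{"claw":5,"linear":[0,0,0],"turn":[0,0,0]}]'
```

```text
clock: 13.98
tcp_pos: [0.552, 0.324, 0.0432]
tcp_rot: [3.138, -0.002, 1.662]
wrist_force: [-0.5, 0.7, -0.1]
finger_gap: 0.585
clock: 14.72
tcp_pos: [0.551, 0.3237, 0.0419]
tcp_rot: [3.141, -0.001, 1.662]
wrist_force: [-0.5, -0.3, 5.3]
finger_gap: 0.133
```

Gripped at a gap of about 11.4 mm. I'll lift straight up, then check.

```bash
python3 -m jog '[{"claw":5,"linear":[0,0,-15],"turn":[0,0,0]},{"claw":5,"linear":[0,0,-30],"turn":[0,0,0]},{"claw":5,"linear":[0,0,-40],"turn":[0,0,0]},{"claw":5,"linear":[0,0,-30],"turn":[0,0,0]},{"claw":5,"linear":[0,0,-15],"turn":[0,0,0]},{"claw":5,"linear":[0,0,0],"turn":[0,0,0]}]'; python3 - <<'E'
from h import *; from rig import arm
s=arm.state();p=s["tcp_pos"];print(p,s["wrist_force"],s["moment"],delta(s,np.array([.524,.0763,.172])-p))
w=arm.camera("wrist")["image"][:,:,::-1];s=arm.camera("scene")["image"][:,:,::-1]
cv2.imwrite("pics/w12.png",np.hstack([cv2.resize(w,(400,300)),cv2.resize(s[60:165,130:270],(400,300),interpolation=cv2.INTER_CUBIC)]))
E
```

```text
clock: 15.48
tcp_pos: [0.5507, 0.3234, 0.1718]
tcp_rot: [3.14, -0.001, 1.662]
wrist_force: [-0.4, -0.1, -3.0]
finger_gap: 0.127
[0.55066732 0.32343634 0.1718056 ] [-0.41659099 -0.08029628 -3.00902132] [ 0.02286194  0.06302913 -0.01039712] [-243.7  -49.    -0.5]
```

View pics/w12.png

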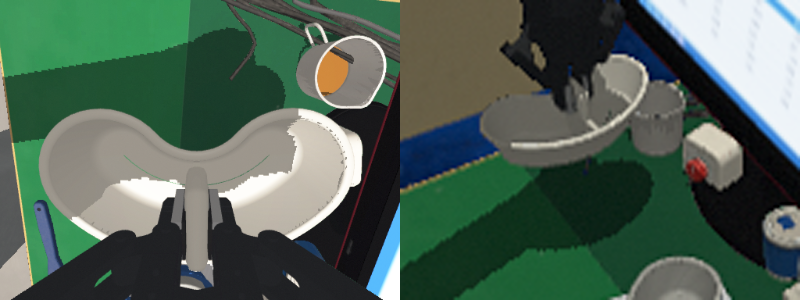

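```bash
python3 -m jog '[{"claw":5,"linear":[-30,-6,0],"turn":[0,0,0]},{"claw":5,"linear":[-50,-10,0],"turn":[0,0,0]},{"claw":5,"linear":[-50,-10,0],"turn":[0,0,0]},{"claw":5,"linear":[-50,-10,0],"turn":[0,0,0]},{"claw":5,"linear":[-43.7,-9,0],"turn":[0,0,0]},{"claw":5,"linear":[-20,-4,0],"turn":[0,0,5]},{"claw":5,"linear":[0,0,0],"turn":[0,0,10]},{"claw":5,"linear":[0,0,0],"turn":[0,0,10]},{"claw":5,"linear":[0,0,0],"turn":[0,0,10]},{"claw":5,"linear":[0,0,0],"turn":[0,0,10]}]'; python3 -m jog '[{"claw":5,"linear":[0,0,0],"turn":[0,0,10]},{"claw":5,"linear":[0,0,0],"turn":[0,0,10]},{"claw":5,"linear":[0,0,0],"turn":[0,0,10]},{"claw":5,"linear":[0,0,0],"turn":[0,0,10]},{"claw":5,"linear":[0,0,0],"turn":[0,0,10]},{"claw":5,"linear":[0,0,0],"turn":[0,0,10.9]},{"claw":5,"linear":[0,0,0],"turn":[0,0,0]},{"claw":5,"linear":[0,0,0],"turn":[0,0,0]}]'; python3 - <<'E'
from h import *; from rig import arm
s=arm.state();p=s["tcp_pos"];print(p,s["tcp_rot"],s["wrist_force"],s["moment"],s["qpos"])
w=arm.camera("wrist")["image"][:,:,::-1];s=arm.camera("scene")["image"][:,:,::-1]
cv2.imwrite("pics/w13.png",cv2.resize(w,(800,600),interpolation=cv2.INTER_CUBIC));cv2.imwrite("pics/s13.png",cv2.resize(s[100:230,160:320],None,fx=4.5,fy=4.5,interpolation=cv2.INTER_CUBIC))
E
```

```text
clock: 16.82
tcp_pos: [0.5223, 0.076, 0.1695]
tcp_rot: [-3.14, 0.003, 0.871]
wrist_force: [0.2, 0.1, -1.7]
finger_gap: 0.131
clock: 17.82
tcp_pos: [0.5231, 0.0761, 0.1703]
tcp_rot: [3.141, 0.001, -0.181]
wrist_force: [0.4, 0.1, -1.6]
finger_gap: 0.135
[0.52309394 0.07608961 0.17032457] [ 3.14058297e+00  1.23460987e-03 -1.80936523e-01] [ 0.41347439  0.09358042 -1.63944059] [-0.04225262 -0.02709997  0.01871244] [-1.22511846  0.48561936  1.24350504  1.98488596 -0.53167607  1.05617029
 -1.49009649]
```

View pics/w13.png

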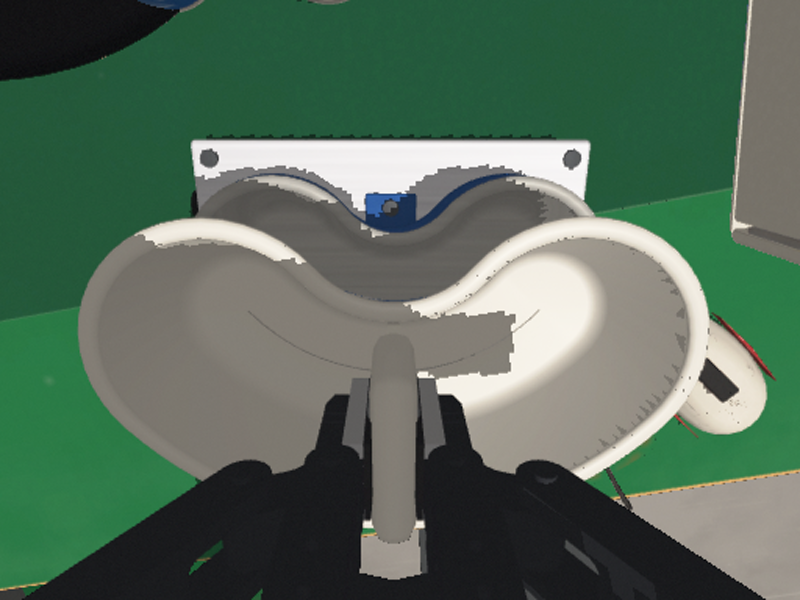

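View pics/s13.png

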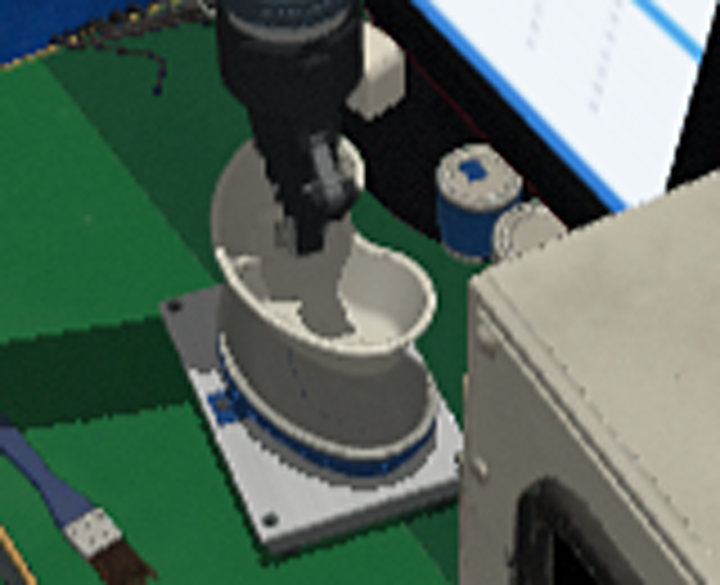

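The insert is parallel to the platform, and the symmetry lines coincide (columns of about 391-393 for platform, tab, grip and camera centre). What's left is the fore/aft offset. I'll zoom in on the far rims.

```bash
python3 - <<'E'
from h import *; from rig import arm
c=arm.camera("wrist");w=c["image"][:,:,::-1]
cv2.imwrite("pics/w14.png",cv2.resize(w[80:200,115:395],None,fx=2.8,fy=4,interpolation=cv2.INTER_CUBIC))
E
```

```text
(no output)
```

View pics/w14.png

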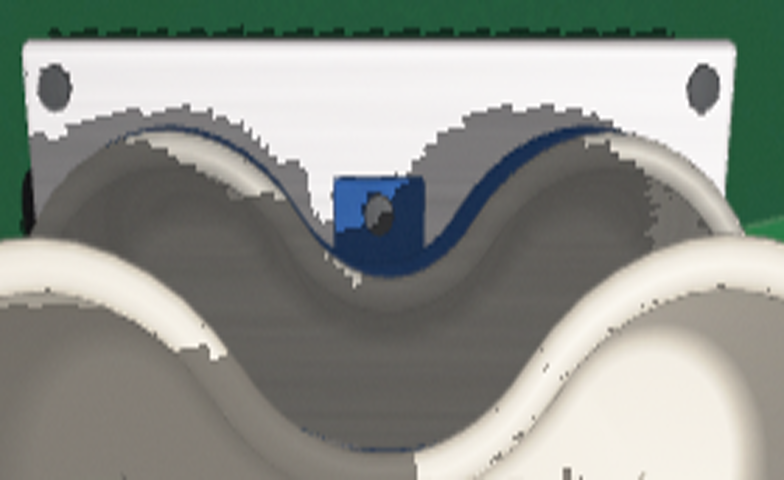

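```bash
python3 - <<'E'
from h import *; from rig import arm
c=arm.camera("wrist");s=arm.state();p=s["tcp_pos"];print(p,s["tcp_rot"])
cv=lambda L:(np.array(L)+.5)/[2.8,4]-.5+[115,80]
a=1.388;yd=np.array([-np.sin(a),np.cos(a)]);xd=np.array([np.cos(a),np.sin(a)])
def rep(n,L,z,y0):
    W=ray(c,cv(L),z)-p[:2]; print(n,"y:",(1000*W@yd).round(1),"-> origin y",(1000*(W@yd)-y0).round(1)," x:",(1000*W@xd).round(1))
rep("tray far",[(165,131),(605,131)],.084,-53)
rep("plat",[(22,41),(736,41)],.042,-70)
rep("insert far",[(30,238),(740,236)],p[2],-50.5)
rep("tray hollow/pan apex",[(388,277)],.068,0)
rep("insert hollow apex",[(390,452)],p[2],0)
E
```

```text
[0.52364389 0.07618163 0.17102117] [-3.14110303e+00  2.62588343e-04 -1.82727101e-01]
tray far y: [-61.9 -61.8] -> origin y [-8.9 -8.8]  x: [ 51.4 -53.3]
plat y: [-75.  -74.9] -> origin y [-5.  -4.9]  x: [ 99.2 -97.8]
insert far y: [-59.  -59.1] -> origin y [-8.5 -8.6]  x: [ 52.9 -54.4]
tray hollow/pan apex y: [-34.] -> origin y [-34.]  x: [-1.7]
insert hollow apex y: [-35.] -> origin y [-35.]  x: [-1.6]
```

Insert and tray origins agree to about 0.3 mm in both axes and the yaw is parallel. I'll lower it gently and watch the force.

```bash
python3 -m jog '[{"claw":5,"linear":[0,0,15],"turn":[0,0,0]},{"claw":5,"linear":[0,0,20],"turn":[0,0,0]},{"claw":5,"linear":[0,0,10],"turn":[0,0,0]},{"claw":5,"linear":[0,0,0],"turn":[0,0,0]}]'; python3 -m jog '[{"claw":5,"linear":[0,0,5],"turn":[0,0,0]},{"claw":5,"linear":[0,0,5],"turn":[0,0,0]},{"claw":5,"linear":[0,0,5],"turn":[0,0,0]},{"claw":5,"linear":[0,0,0],"turn":[0,0,0]}]'
```

```text
clock: 18.52
tcp_pos: [0.5228, 0.0759, 0.125]
tcp_rot: [3.14, 0.002, -0.184]
wrist_force: [-0.2, 0.1, -1.7]
finger_gap: 0.131
clock: 19.02
tcp_pos: [0.5233, 0.0762, 0.1107]
tcp_rot: [3.141, 0.001, -0.184]
wrist_force: [-0.3, 0.2, -2.2]
finger_gap: 0.131
```

```bash
python3 -m jog '[{"claw":5,"linear":[0,0,4],"turn":[0,0,0]},{"claw":5,"linear":[0,0,4],"turn":[0,0,0]},{"claw":5,"linear":[0,0,3],"turn":[0,0,0]},{"claw":5,"linear":[0,0,0],"turn":[0,0,0]}]';  python3 -m jog '[{"claw":5,"linear":[0,0,2],"turn":[0,0,0]},{"claw":5,"linear":[0,0,2],"turn":[0,0,0]},{"claw":5,"linear":[0,0,0],"turn":[0,0,0]}]'; python3 - <<'E'
from h import *; from rig import arm
s=arm.camera("scene")["image"][:,:,::-1];print(arm.state()["moment"])
cv2.imwrite("pics/s15.png",cv2.resize(s[110:220,180:310],None,fx=5,fy=5,interpolation=cv2.INTER_CUBIC))
E
```

```text
clock: 19.52
tcp_pos: [0.5235, 0.0761, 0.0998]
tcp_rot: [3.141, 0.001, -0.184]
wrist_force: [-0.0, 0.1, -2.3]
finger_gap: 0.13
clock: 19.9
tcp_pos: [0.5236, 0.0762, 0.0959]
tcp_rot: [3.141, 0.0, -0.184]
wrist_force: [1.0, -0.5, -1.9]
finger_gap: 0.133
[-0.06251557  0.02422018  0.02773274]
```

View pics/s15.png

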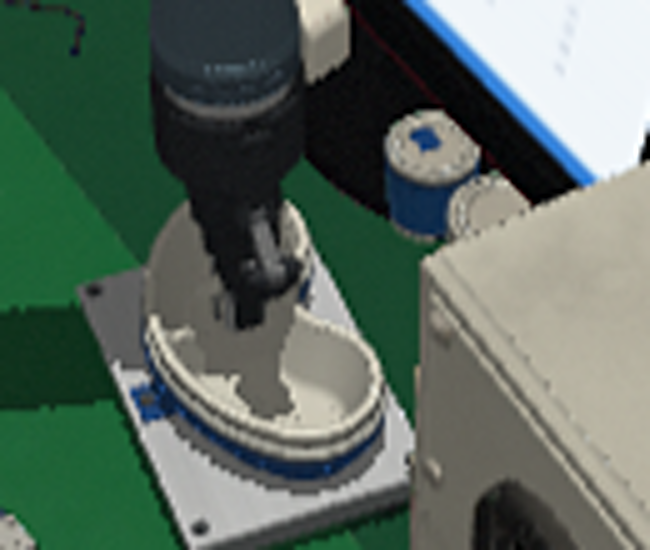

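Nested, about 5 mm from home, with no resistance. I'll continue in small steps.

```bash
python3 -m jog '[{"claw":5,"linear":[0,0,1.5],"turn":[0,0,0]},{"claw":5,"linear":[0,0,1.5],"turn":[0,0,0]},{"claw":5,"linear":[0,0,0],"turn":[0,0,0]}]';  python3 -m jog '[{"claw":5,"linear":[0,0,1],"turn":[0,0,0]},{"claw":5,"linear":[0,0,0],"turn":[0,0,0]}]'; python3 -m jog '[{"claw":5,"linear":[0,0,1],"turn":[0,0,0]},{"claw":5,"linear":[0,0,0],"turn":[0,0,0]}]'
```

```text
clock: 20.32
tcp_pos: [0.5236, 0.0762, 0.0929]
tcp_rot: [3.141, 0.0, -0.184]
wrist_force: [-0.1, -0.3, -2.1]
finger_gap: 0.132
clock: 20.58
tcp_pos: [0.5237, 0.0762, 0.092]
tcp_rot: [3.142, 0.0, -0.184]
wrist_force: [0.5, -1.0, -1.3]
finger_gap: 0.13
clock: 20.82
tcp_pos: [0.5238, 0.0762, 0.091]
tcp_rot: [3.142, 0.0, -0.184]
wrist_force: [-0.3, -0.2, -1.9]
finger_gap: 0.132
```

```bash
python3 -m jog '[{"claw":5,"linear":[0,0,0.7],"turn":[0,0,0]},{"claw":5,"linear":[0,0,0],"turn":[0,0,0]}]';  python3 -m jog '[{"claw":5,"linear":[0,0,0.7],"turn":[0,0,0]},{"claw":5,"linear":[0,0,0],"turn":[0,0,0]}]'
```

```text
clock: 21.08
tcp_pos: [0.5237, 0.0762, 0.091]
tcp_rot: [-3.141, 0.001, -0.184]
wrist_force: [-2.4, -0.4, 5.0]
finger_gap: 0.133
clock: 21.32
tcp_pos: [0.5238, 0.0762, 0.0909]
tcp_rot: [-3.14, 0.001, -0.184]
wrist_force: [-4.5, 0.5, 10.3]
finger_gap: 0.135
```

It touched down at z=0.091, as predicted. I'll relax the push, open and retreat.

```bash
python3 -m jog '[{"claw":5,"linear":[0,0,-1.2],"turn":[0,0,0]},{"claw":45,"linear":[0,0,0],"turn":[0,0,0]},{"claw":45,"linear":[0,0,0],"turn":[0,0,0]},{"claw":45,"linear":[0,0,0],"turn":[0,0,0]},{"claw":45,"linear":[0,0,0],"turn":[0,0,0]},{"claw":45,"linear":[0,0,0],"turn":[0,0,0]}]';  python3 -m jog '[{"claw":45,"linear":[0,0,-10],"turn":[0,0,0]},{"claw":45,"linear":[0,0,-25],"turn":[0,0,0]},{"claw":45,"linear":[0,0,-40],"turn":[0,0,0]},{"claw":45,"linear":[0,0,-50],"turn":[0,0,0]},{"claw":45,"linear":[-20,0,-50],"turn":[0,0,0]},{"claw":45,"linear":[-40,0,-20],"turn":[0,0,0]},{"claw":45,"linear":[0,0,0],"turn":[0,0,0]},{"claw":45,"linear":[0,0,0],"turn":[0,0,0]}]'; python3 - <<'E'
from h import *; from rig import arm
w=arm.camera("wrist")["image"][:,:,::-1];s=arm.camera("scene")["image"][:,:,::-1]
cv2.imwrite("pics/w16.png",cv2.resize(w,(800,600),interpolation=cv2.INTER_CUBIC));cv2.imwrite("pics/s16.png",cv2.resize(s[110:220,180:310],None,fx=5,fy=5,interpolation=cv2.INTER_CUBIC))
cv2.imwrite("pics/t16.png",arm.camera("top")["image"][:,:,::-1])
E
```

```text
clock: 22.08
tcp_pos: [0.5238, 0.0761, 0.0908]
tcp_rot: [3.141, -0.0, -0.184]
wrist_force: [0.4, -0.3, -0.0]
finger_gap: 0.526
clock: 23.08
tcp_pos: [0.4742, 0.0853, 0.2709]
tcp_rot: [3.135, 0.044, -0.186]
wrist_force: [0.1, 0.5, -0.2]
finger_gap: 0.525
```

View pics/w16.png

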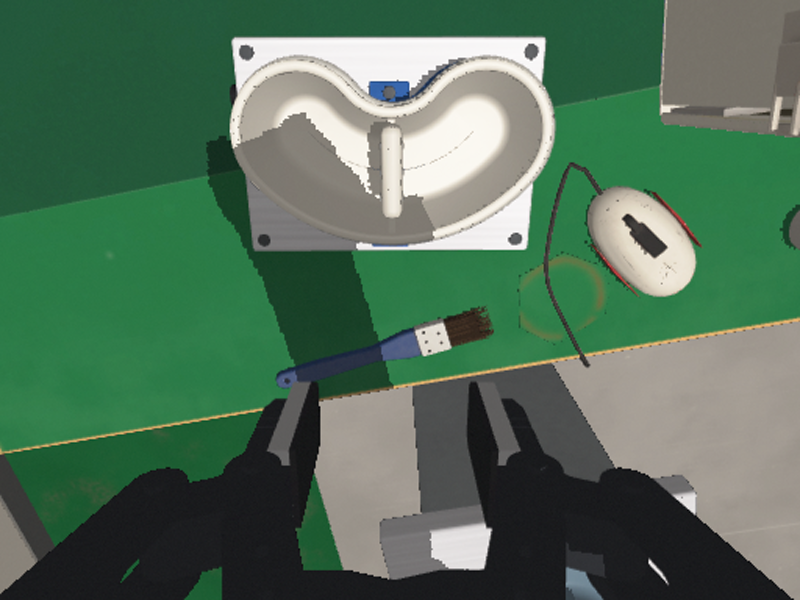

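View pics/s16.png

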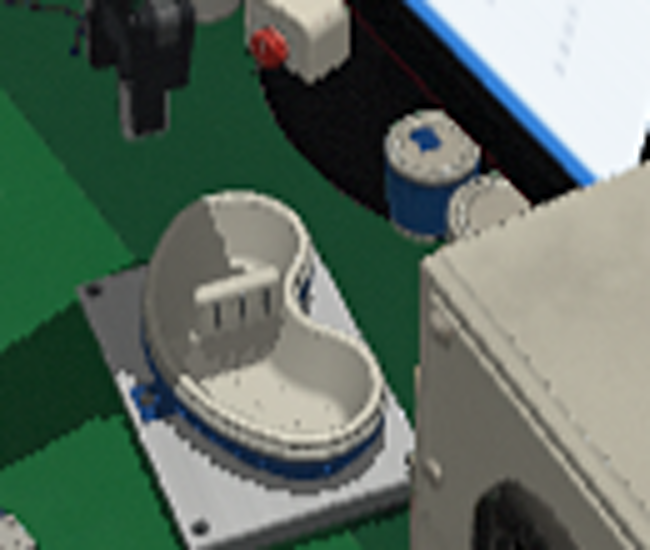

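The insert sits parallel inside the tray and pan, with its rim evenly proud all round. The gripper is clear, and the tins stand where they were. Handing in.

```bash
python3 - <<'E'
from rig import arm
s=arm.state();print(s["clock"],s["wrist_force"],abs(s["qd"]).max()); print(arm.close_job())
E
```

```text
23.225 [0.05063714 0.49103137 0.43209633] 0.009580632689948278
the job is handed in; nothing more can be done
None
```

The tray and the insert are both home on the scale, and I handed the job in at 23.2 s of the 54 s allowed.

- **Tray:** I lowered the open fingers inside it and turned it about 27° clockwise on the pan, without lifting it, until it dropped in. Light touches in both lobes met the floor at z = 0.049, which is the home height. The picture fit put the rim at z ≈ 0.084, within about 2 mm and 1° of the platform, inside the stated play.
- **Insert:** I gripped it by its grip, lifted it and turned it about 106°. It lined up with the tray to about 0.3 mm, then I lowered it in small steps. It touched down at TCP z = 0.091, matching the predicted home height, with at most about 10 N. I then eased off and released it.
- **Last checks:** The final pictures show the insert parallel inside the tray, with its rim evenly proud. The gripper was clear, with no force on the wrist. The tins in view had not moved. I did not check the weights again at the end, but the arm never went near them.
- **Checks that disagreed:** An early insert fit from the edge of a wrist picture was off by up to 18 mm. I discarded it and measured again from above. One wrist picture also put the scale about 7 mm off the others in x, so I aligned the insert to the tray within a single picture instead.

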